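Release the catch of a light controller's service flap

TASK

Open the service flap of the light controller: take the release pin from its stand, push it gently down through the small hole in the top of the housing until the spring catch lets go and the flap drops open, then put the pin back in its stand, fully home. Never force the pin against the housing or the catch, and leave the other things on the bench where they are.

Things in the scene. Friction and masses are not known exactly. Their poses are not given: they have to be found in the camera images.
- housing: Light controller, fixed to the bench: aluminium box 160 (x) x 200 (y) x 110 mm high, origin at the centre of its underside; the flap is in its own +x side. Pin force on any part of it must stay under 25 N. From first touch the hidden spring catch goes down about 7 mm to let go, against 4 N rising to 8 N; at 8 mm it meets a hard stop. It springs back when the pin leaves.
- hole (a point): Centre of the mouth of the release hole in the housing's top face (110 mm above the bench), 35 mm from the housing's centre towards its +x side. Round, 13 mm in diameter, chamfered 1 mm, straight down through the 6 mm top plate. Straight below it lies the catch's tail, a flat 17 mm steel disc, which starts 8 to 36 mm below the mouth, differing from unit to unit.
- flap (a joint): Hinge angle of the flap (rad): 0 shut, grows as it drops open, stop at 1.45 (nearly level above the bench). An aluminium plate 126 wide x 86 mm high, hinged along its lower edge 12 mm above the bench; it swings 90 mm out. A weak spring and its weight open it in about a second once the catch lets go, and it stays open.
- flap_edge (a point): Middle of the upper edge of the flap, on its outer face: 99 mm above the bench when shut, about 20 mm when open.
- pin: Release pin, a headed steel dowel, 90 g: round black head 18 mm in diameter, 40 mm high; below it a round steel shank 10 mm in diameter, 70 mm long, with a 3 mm chamfer at its foot. Origin at the centre of the head's underside (the shoulder), z up along the pin. It starts upright in the stand, shoulder on the stand's top, the head wholly above it.
- pin_tip (a point): Foot of the pin's shank, on its axis, 70 mm below the pin's origin.
- stand: Pin stand, fixed to the bench: upright grey block 60 x 60 x 70 mm high on a thin 90 x 60 mm foot plate, origin at the centre of its underside.
- stand_hole (a point): Centre of the mouth of the stand's hole, in its top face (70 mm above the bench): round, 13 mm in diameter, chamfered 1.5 mm, 70 mm deep to the bench.
- ring_gauge: Bystander: loose steel ring gauge, 60 mm outside diameter, 18 mm high, lying flat. Origin at the centre of its underside.
- v_block: Bystander: loose dark steel V-block, 50 x 60 x 40 mm high. Origin at the centre of its underside.
- cleaner: Bystander: loose white plastic bottle, 48 mm in diameter, 100 mm high, standing. Origin at the centre of its underside.
Mind the look-alikes: they are no part of the job. Of the things like the pin, leave any that is brown or orange; of the rest the larger one is meant.

How it is judged:
By the outcome, as a careful person would: the job done as asked, in the order asked, and still so for the second after the job is handed in, with the robot touching nothing.
It also fails if it takes over 54 s, if anything falls off the work surface, if the arm or the gripper's body presses on something with over 40 N, if the wrist force passes 120 N, or if a joint passes its speed limit or range.

ROBOT

A 6-joint arm with a two-finger parallel gripper is mounted at the origin on the work surface. World frame = base frame: x ahead of the robot, y to its left, z up, the work surface at z = 0. Lengths are in mm, angles in rad, forces in N, time in s.
With the tool pointing down it reaches from about 425 to 950 mm from the base axis. Payload 14.7 kg.
Tool frame: the origin (TCP) lies midway between the tips of the shut fingers; the grasp point (between the pads) lies 19 mm behind it (manip.pinch_z is the distance from the TCP to the grasp point, in mm); z points along the fingers, y is the line along which they close (so a half turn about z gives the same grasp; the last joint's range is limited). The gripper opens to 85 mm and grips with 20 to 120 N. Pads are 22 mm wide; open, the fingers measure 114 mm over their backs; the gripper's body (76 mm by 85 mm) begins 54 mm behind the grasp point. The pads swing forward as they close: fully open they stand 13 mm farther back than shut.
Start: joints at [-1.262, 0.48, 1.596, -0, 1.065, -0.047], TCP at [226.437, -609.277, 231.297] pointing down, gripper open.
Joint ranges: [-2.75, 2.75], [-0.82, 2.05], [0.23, 2.67], [-1.56, 4.7], [0.09, 2.69], [-2.92, 2.92]. Speed limits (rad/s): [1.89, 1.89, 2.39, 3.01, 3.01, 3.01].

INTERFACE

Orientations are given as a rotation vector (axis times angle).
In Python, from cell import state, vision, manip gives the robot as it stands. The module is installed in compiled form; this text tells all that it offers.
- The arm moves only by the tool send_rows, never from a script. Its argument "rows" is text: rows parted by semicolons, each of 6 numbers parted by spaces: the shift along the tool's x, y, z each as a share of 50 mm, from -1 to 1, then the turn, a rotation vector about the tool's x, y, z each as a share of 8 degrees, from -1 to 1. A call has 1 to 20 rows; each row shifts and turns the commanded pose from where the row before left it, along the tool's axes as they then stand; what a row does not reach is not made up. A row lasts 1/10 s, in which the tool goes at most 50 mm and 8.59 degrees, less where a joint would pass 70% of its speed; a pose out of reach is approached as far as the arm can. A call with a number of a shift or a turn outside -1 to 1 is refused whole. A call with a gripper value outside its range is refused whole. "fingers" is the gripper's target within -1 to 1 (fully open at 1, half-way at 0, shut at -1), set as the call begins (left out, the last holds). The fingers move at their own pace and stop on an object; the grip force is fixed at half the most. Time passes only in rows, so rows that do not move let the fingers close. It gives the time, the measured TCP pose, the force, the opening and the grip force at its end, in the units of the state.
- state(): the state, without advancing time (a new reading comes with each control period).
- vision.get_image(name): name is "side" or "top" or "wrist"; returns a dict with "frame" (420x560x3 uint8, red, green, blue), "mtx" (3x3 intrinsics, pixels), "k1" (the pictures are not rectified: a ray, as slopes to the right and down, at radius r is drawn at 1 + k1 r^2 times it, then the intrinsics apply), "R" (3x3) and "t" (3): a world point X has camera coordinates R X + t. Camera axes: x right, y down, z forward; pixel columns grow to the right and rows downward; lengths in mm; the calibration is good to about 2 mm. A picture is of the moment at which its call begins. There is no depth.
- manip.hand_in(): hands the job in; it is judged then, once.
Trained networks look in a picture, given as the dict that the camera call returned (one of the last four; its "shot" number tells which), for a name from the list of things; names that differ only in an ending like _2 or _b are one class to them, and where a whole thing is asked for, a point or a joint stands for the part that bears it (a point fixed in the world has none). Each returns a list of dicts, best first, with "score" (0 to 1); they miss things now and then, are a little off and sometimes report something else, mostly with a low value. They report only what shows in the picture. A call takes as long as a camera call. They do not tell look-alikes from the thing itself.
- vision.cut_out(picture, target): "mask" (420x560 bool, what is visible of it).
- vision.tip_of(picture, target): "position" ([x, y, z] in mm, in world coordinates, good to about 4 mm: a listed point, or the origin of a listed thing).
The state is a dict: "time": time; "q": joint angles; "joint_velocities": joint speeds; "tau": joint torques, N m; "eef_pos": TCP position; "orientation": TCP orientation; "ft_force": force on the tool from outside, world axes, zero at the start; "torque": the same for the moment, N m; "gripper_width": finger opening in mm; "finger_force": force on a finger pad.
Only numpy, scipy, OpenCV 4.12 (cv2) and the standard library are available. Lean on these libraries where they do the work, as an engineer would, in place of code of your own. Each camera call takes 0.05 s, during which the arm holds its last target. There are 200 camera calls.

## Working session

There is one attempt and no reset: what is moved stays moved. The work goes in short steps, Python scripts to look and compute and a tool call to move; the robot and the scene stay as the last step left them, time stands still between calls to the robot, and variables do not carry over. Pictures are saved under pics/ and viewed, at most 10 in all, crops included, and the job is handed in when it is done.

Besides the shell and the picture viewer there is one more tool, called after "Request:" as a command line: name --argument value ..., lists and objects as JSON in quotes. send_rows: Moves the arm, as the interface text tells. Its arguments: {"type":"object","properties":{"rows":{"type":"string"},"fingers":{"type":"number"}},"required":["rows"]}

```bash
mkdir -p pics
cat > h.py <<'E'
import numpy as np, cv2
from cell import state, vision, manip
def save(p,n): cv2.imwrite(f'pics/{n}.png', cv2.cvtColor(p['frame'],cv2.COLOR_RGB2BGR))
def ray(p,u,v):
    K=np.array(p['mtx']);R=np.array(p['R']);t=np.array(p['t'])
    d=np.array([(u-K[0,2])/K[0,0],(v-K[1,2])/K[1,1]]);s=d.copy()
    for _ in range(20): s=d/(1+p['k1']*(s@s))
    return -R.T@t, R.T@np.array([s[0],s[1],1])
def atz(p,u,v,z):
    c,d=ray(p,u,v); return c+d*(z-c[2])/d[2]
def tri(obs):
    A=0;b=0
    for p,u,v in obs:
        c,d=ray(p,u,v);d=d/np.linalg.norm(d);M=np.eye(3)-np.outer(d,d);A=A+M;b=b+M@c
    return np.linalg.solve(A,b)
def proj(p,X):
    K=np.array(p['mtx']);x=np.array(p['R'])@np.array(X)+np.array(p['t']);s=x[:2]/x[2]
    s=s*(1+p['k1']*(s@s));return s*[K[0,0],K[1,1]]+[K[0,2],K[1,2]]
E
python3 - <<'E'
from h import *
np.set_printoptions(precision=1,suppress=True)
ps={n:vision.get_image(n) for n in('side','top')}
for n,p in ps.items():
    save(p,n+'0'); print(n,-np.array(p['R']).T@p['t'])
    for t in('hole','flap_edge','pin','stand','stand_hole','housing','pin_tip','ring_gauge','v_block','cleaner'):
        for r in vision.tip_of(p,t): print(n,t,round(r['score'],2),np.array(r['position']),proj(p,r['position']))
s=state();print(s)
E
```

```text
side [-30.7 598.1 611.2]
side hole 0.74 [519.2 -16.8 110.3] [280.8 223.3]
side pin 0.63 [425.1 291.4  70.3] [205.6 332.6]
side pin 0.6 [451.5 201.3  69.2] [233.1 299.5]
side pin 0.52 [342.4 217.6  50.4] [269.9 339.3]
side pin 0.51 [359.7 163.7  49.5] [282.5 318.4]
side stand 0.83 [459.1 206.3  -3.3] [231.5 326.9]
side stand_hole 0.89 [453.8 197.2  68.1] [233.8 298.3]
side housing 0.6 [478.1 -25.8  -1.8] [297.4 267.8]
side pin_tip 0.81 [425.1 285.6  -0.3] [212.4 358.8]
side pin_tip 0.69 [338.4 215.4   0.8] [273.3 359.3]
side pin_tip 0.51 [357.6 162.   -2.9] [284.5 338.6]
side ring_gauge 0.77 [708.2 224.1  -1.3] [151.9 280. ]
side v_block 0.8 [ 710.1 -371.5   -2.9] [309.1 189.5]
side cleaner 0.78 [ 526.8 -386.2    0.4] [360.8 204. ]
top [ 360.2  -57.3 1080. ]
top hole 0.8 [520.  -19.2 111.1] [272.5 228. ]
top flap_edge 0.42 [562.6 -11.5  98. ] [271.9 210.9]
top flap_edge 0.17 [455.3 199.5   1.4] [184.8 248.2]
top pin 0.6 [341.  222.2  47.9] [162.3 291.7]
top pin 0.58 [ 527.2 -382.5   -1.1] [414.7 252.2]
top pin 0.48 [452.  198.6  75.8] [178.  245.8]
top pin 0.47 [426.3 292.   70.4] [13
[... 267 characters left out ...]
p 0.56 [425.6 290.3   0.6] [147.5 254.8]
top pin_tip 0.45 [337.5 217.8   4.4] [168.5 293.7]
top pin_tip 0.39 [356.8 160.7  -2. ] [193.  289.2]
top ring_gauge 0.69 [710.4 222.3  -1.5] [194.1 153.3]
top v_block 0.65 [ 707.8 -372.8   -0.9] [416.2 183.8]
top cleaner 0.76 [ 524.4 -380.    -2.6] [413.4 253.2]
{'time': 1.1, 'q': array([-1.3,  0.5,  1.6, -0. ,  1.1, -0. ]), 'joint_velocities': array([-0.,  0., -0.,  0., -0.,  0.]), 'tau': array([ -0. , -95.1, -43.1,  -0. ,   0. ,  -0. ]), 'eef_pos': array([ 226.4, -609.3,  231.3]), 'orientation': array([ 3.1,  0.6, -0. ]), 'ft_force': array([-0.4,  0.2,  0. ]), 'torque': array([ 0.,  0., -0.]), 'finger_force': 0.0, 'gripper_width': 85.3023074322487}
```

View pics/side0.png

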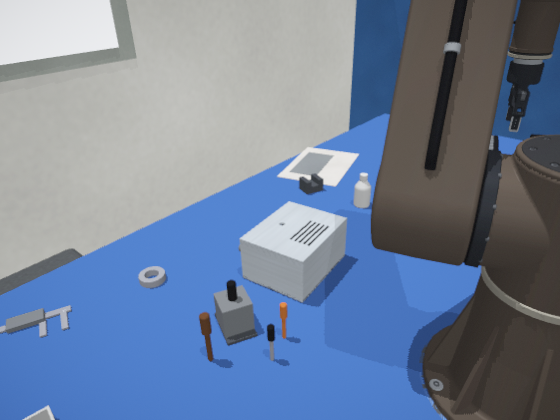

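View pics/top0.png

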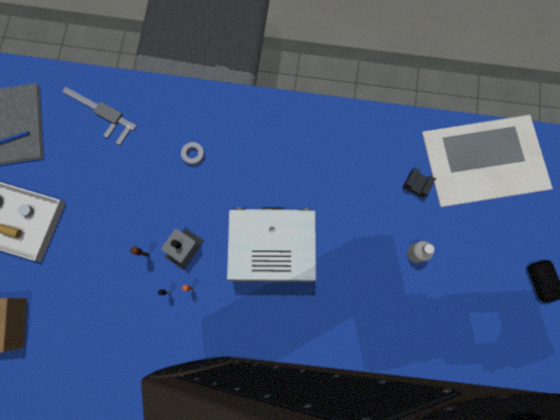

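Run:
```python
from h import *
s=state();print(s['q'],s['orientation'])
from scipy.spatial.transform import Rotation as Ro
print(Ro.from_rotvec(s['orientation']).as_matrix().round(4))
```

```text
[-1.26158017e+00  4.80186716e-01  1.59630401e+00 -2.37137110e-05
  1.06510299e+00 -4.66016595e-02] [ 3.09200064e+00  5.55991013e-01 -3.25252383e-05]
[[ 0.9374  0.3484 -0.    ]
 [ 0.3484 -0.9374 -0.    ]
 [-0.     -0.     -1.    ]]
```

The side view shows the real pin, which is the larger black one, in the grey stand with its head at about (231,290). The small black look-alike is at (270,333), the brown one at (205,325) and the orange one at (283,310). The housing hole is at (282,223). The top view agrees: pin (177,243), hole (272,229), yaw near zero. I'll square the tool with the world axes and move over the hole.

Request:
send_rows --rows "0 0 -0.4 0 0 0.85;0 0 -0.4 0 0 0.85;0 0 -0.4 0 0 0.85;0.49 -0.765 0 0 0 0;0.49 -0.765 0 0 0 0;0.49 -0.765 0 0 0 0;0.49 -0.765 0 0 0 0;0.49 -0.765 0 0 0 0;0.49 -0.765 0 0 0 0;0.49 -0.765 0 0 0 0;0.49 -0.765 0 0 0 0;0.49 -0.765 0 0 0 0;0.49 -0.765 0 0 0 0;0.49 -0.765 0 0 0 0;0.49 -0.765 0 0 0 0;0 -0.8 0 0 0 0;0 -0.8 0 0 0 0;0 0 0 0 0 0;0 0 0 0 0 0" --fingers 1

```text
time: 3.0
eef_pos: [520.7, -69.6, 291.5]
orientation: [3.141, 0.003, 0.0]
ft_force: [0.0, 0.4, 0.6]
gripper_width: 85.3
finger_force: 0.0
```

Run:
```python
from h import *
np.set_printoptions(precision=3,suppress=True)
from scipy.spatial.transform import Rotation as Ro
p=vision.get_image('wrist');save(p,'w1');s=state()
print(s['eef_pos'],Ro.from_rotvec(s['orientation']).as_matrix(),-np.array(p['R']).T@p['t'],p['R'])
for t in('hole','pin','stand_hole','stand'):
    for r in vision.tip_of(p,t): print(t,round(r['score'],2),np.array(r['position']),proj(p,r['position']))
```

```text
[520.686 -70.464 291.442] [[ 1.     0.001  0.   ]
 [ 0.001 -1.    -0.   ]
 [ 0.     0.    -1.   ]] [604.749 -68.905 434.237] [[ 0.002 -1.     0.001]
 [-0.945 -0.002  0.327]
 [-0.327 -0.001 -0.945]]
hole 0.89 [521.2 -19.6 114.7] [233.112 188.105]
pin 0.84 [345.4 216.   52.5] [ 84.973 292.449]
pin 0.65 [423.8 288.   65.4] [ 12.59  248.414]
pin 0.64 [458.6 198.2  68.6] [ 73.159 225.275]
pin 0.53 [363.3 163.4  55.3] [117.901 282.875]
pin 0.28 [569.9 -12.2 100.5] [226.016 141.469]
stand_hole 0.91 [455.9 204.8  70.1] [ 67.725 227.628]
stand 0.55 [449.2 200.    2.5] [101.581 214.917]
```

View pics/w1.png

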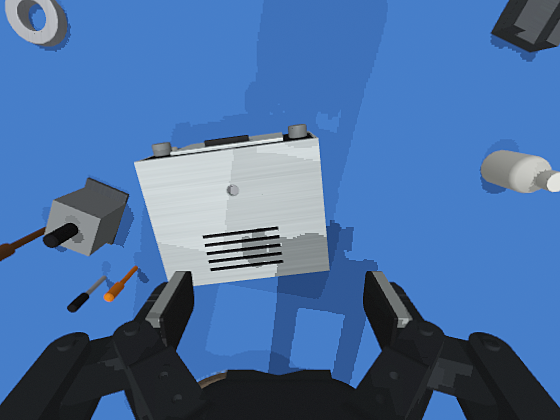

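The wrist view shows the hole at (233,190), the pin head at (62,235) on the stand, and the look-alikes left of it. I'll go over the pin, with a second view of both on the way.

Request:
send_rows --rows "-0.13 -0.8 0 0 0 0;-0.13 -0.8 0 0 0 0;-0.13 -0.8 0 0 0 0;0 -0.4 0 0 0 0;0 0 0 0 0 0;0 0 0 0 0 0"

```text
time: 3.85
eef_pos: [501.3, 69.2, 291.3]
orientation: [3.141, 0.0, 0.0]
ft_force: [0.2, 0.3, -0.0]
gripper_width: 85.7
finger_force: 0.0
```

```bash
cat >> h.py <<'E'
def cir(p,X,win=25,dark=True,thr=90):
    "centroid of dark blob nearest to projection of X, returns u,v,area"
    u0,v0=proj(p,X);g=cv2.cvtColor(p['frame'],cv2.COLOR_RGB2GRAY)
    n,l,st,c=cv2.connectedComponentsWithStats((g<thr).astype(np.uint8))
    d=np.hypot(c[1:,0]-u0,c[1:,1]-v0)+1000*(st[1:,4]<15);i=d.argmin()+1
    return c[i],st[i]
E
python3 - <<'E'
from h import *
np.set_printoptions(precision=1,suppress=True)
p=vision.get_image('wrist');save(p,'w2');s=state();print(s['eef_pos'])
for t in('hole','pin','stand_hole'):
    for r in vision.tip_of(p,t): print(t,round(r['score'],2),np.array(r['position']),proj(p,r['position']))
E
```

```text
[501.3  68.7 291.3]
hole 0.72 [521.7 -19.9 111.9] [360.5 169.7]
pin 0.62 [422.1 288.1  68.5] [113.5 237.5]
pin 0.6 [455.8 196.8  70.4] [179.4 214.1]
pin 0.52 [360.9 161.5  53.9] [214.6 272.1]
stand_hole 0.73 [455.  202.9  70.6] [174.7 214.7]
```

View pics/w2.png

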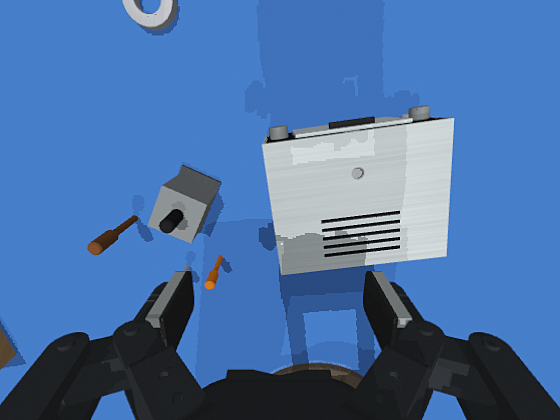

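The hole is at (358,173), the pin head top at about (168,225), and its base at (180,214). I'll move over the pin, save the calibrations and triangulate.

```bash
cat >> h.py <<'E'
import pickle
def shot(n):
    p=vision.get_image('wrist');save(p,n);pickle.dump(dict(p),open(f'pics/{n}.pkl','wb'));return p
def load(n): return pickle.load(open(f'pics/{n}.pkl','rb'))
E
python3 - <<'E'
from h import *
shot('w3')
E
```

Request:
send_rows --rows "-0.13 -0.8 0 0 0 0;-0.13 -0.8 0 0 0 0;-0.13 -0.8 0 0 0 0;0 0 0 0 0 0;0 0 0 0 0 0;0 0 0 0 0 0"

```text
time: 4.7
eef_pos: [481.9, 188.7, 291.2]
orientation: [3.141, -0.001, -0.0]
ft_force: [0.4, 0.1, -1.1]
gripper_width: 85.3
finger_force: 0.0
```

Run:
```python
from h import *
np.set_printoptions(precision=1,suppress=True)
p=shot('w4');s=state();print(s['eef_pos']);q=load('w3')
for r in vision.tip_of(p,'pin')+vision.tip_of(p,'hole'): print(round(r['score'],2),np.array(r['position']),proj(p,r['position']))
a=cv2.resize(q['frame'][190:255,140:215],None,fx=8,fy=8,interpolation=cv2.INTER_CUBIC)[:520,:400]
u,v=proj(p,[455,199,90]).astype(int);print(u,v)
b=cv2.resize(p['frame'][v-40:v+25,u-25:u+25],None,fx=8,fy=8,interpolation=cv2.INTER_CUBIC)
im=np.hstack([cv2.resize(q['frame'][190:255,145:195],None,fx=8,fy=8,interpolation=cv2.INTER_CUBIC),b])
cv2.imwrite('pics/c1.png',im[:,:,::-1]);print(im.shape)
for n,P in(('w3',q),('w4',p)):
    u,v=proj(P,[521,-19,110]).astype(int);print(n,u,v,P['frame'][max(v-12,0):v+12,u-14:u+14].mean(2).astype(int)[::2,::2])
```

```text
[481.9 188.6 291.3]
0.88 [423.8 287.6  69.8] [202.8 223. ]
0.86 [457.1 201.8  68.4] [268.2 198.2]
0.77 [360.8 160.5  54.7] [298.4 260.3]
0.6 [344.3 216.2  52.3] [259.6 269.7]
0.97 [519.9 -17.8 113.3] [474. 153.]
270 204
(520, 800, 3)
w3 358 169 [[216 215 213 211 210 209 209 209 209 192 193 195 196 196]
 [193 193 193 193 194 195 195 197 197 199 199 197 195 194]
 [197 198 199 197 197 197 195 194 192 191 189 191 192 193]
 [194 193 191 191 192 193 195 196 195 194 193 193 195 198]
 [196 196 195 193 195 197 202 204 203 200 198 197 196 196]
 [202 201 200 198 197 196 166 132 164 200 196 195 195 195]
 [197 196 196 197 182 167 174 176 104 111 198 194 194 194]
 [194 194 194 195 165 168 168 168 182  98 190 197 197 197]
 [195 195 196 197 168 167 168 167 177 103 187 197 197 197]
 [197 197 196 197 166 167 168 171 105 139 196 198 198 200]
 [195 195 195 197 181 165 166 126 145 199 201 201 200 199]
 [199 199 199 200 201 196 183 200 200 200 199 200 201 201]]
w4 473 151 [[214 214 213 212 212 213 213 213 213 214 215 216 217 218]
 [212 213 214 215 215 216 217 217 217 216 215 213 211 210]
 [217 217 217 215 213 212 211 211 212 212 213 213 213 213]
 [212 212 212 212 213 213 214 213 215 216 216 218 219 219]
 [215 216 216 218 219 220 225 227 223 218 216 215 216 215]
 [219 219 217 216 219 197 161  99 166 209 216 214 214 214]
 [215 215 215 217 192 171 145  44 106 175 214 215 215 215]
 [213 213 214 204 184 198 128  47 114 134 215 216 217 217]
 [215 216 217 187 178 179 101  40 120 169 216 217 217 217]
 [216 216 216 170 170 179  47 118 126 203 219 218 219 219]
 [215 215 217 213 147  62 122 158 191 220 220 220 219 219]
 [219 219 219 220 216 186 197 214 220 219 220 220 221 222]]
```

View pics/c1.png

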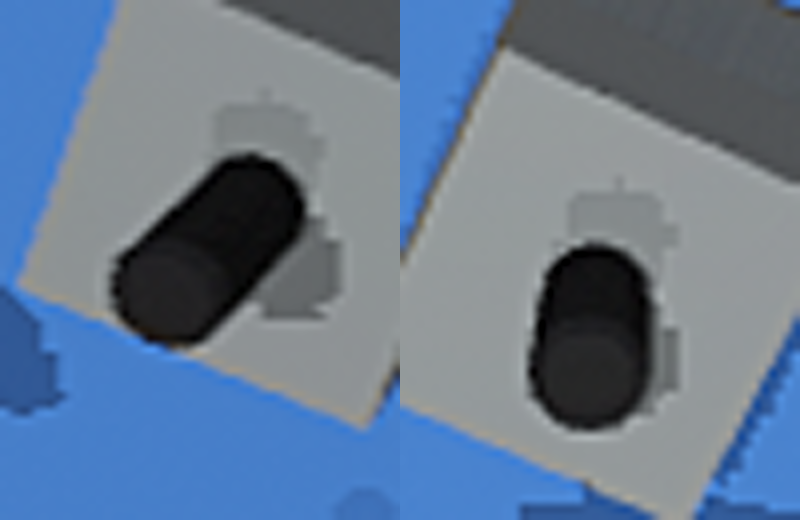

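The crops show the top of the pin head at w3 (165.9,226.5) and w4 (268.4,210.5), and the shoulder at (176.3,216) and (269.6,201.1).

Run:
```python
from h import *
np.set_printoptions(precision=1,suppress=True)
q,p=load('w3'),load('w4')
print('top',tri([(q,165.4,226),(p,267.9,210)]),'base',tri([(q,175.8,215.5),(p,269.1,200.6)]))
print('at z110',atz(q,165.4,226,110),atz(p,267.9,210,110))
print('at z70',atz(q,175.8,215.5,70),atz(p,269.1,200.6,70))
o=[]
for P in(q,p):
    u,v=proj(P,[521,-19,110]).astype(int);w=P['frame'][v-6:v+16,u-14:u+14].mean(2)
    m=(np.abs(w-np.median(w))>20).astype(np.uint8)
    c=max(cv2.findContours(m,0,1)[0],key=cv2.contourArea);h=cv2.convexHull(c);e=cv2.fitEllipse(h)
    o.append((P,e[0][0]+u-14,e[0][1]+v-6));print(o[-1][1:],e[1],atz(*o[-1],110))
print(tri(o))
```

```text
top [454.8 201.  108.4] base [454.9 200.6  72.1]
at z110 [455.4 200.3 110. ] [455.4 200.9 110. ]
at z70 [453.9 201.4  70. ] [454.4 200.7  70. ]
(np.float64(357.08494663238525), np.float64(172.6569185256958)) (11.542593002319336, 13.192024230957031) [517.9 -17.5 110. ]
(np.float64(471.41791820526123), np.float64(154.48481559753418)) (11.511280059814453, 14.639052391052246) [517.9 -17.6 110. ]
[517.9 -17.5 110.1]
```

Both heights check: the pin head is at 72–108 mm and the hole at 110.1. The pin is at (454.8,200.8) and the hole at (517.9,-17.5). Next I'll descend on the head.

Request:
send_rows --rows "-0.27 -0.12 0.8 0 0 0;-0.27 -0.12 0.8 0 0 0;0 0 0.8 0 0 0;0 0 0.8 0 0 0;0 0 0.6 0 0 0;0 0 0.3 0 0 0;0 0 0.2 0 0 0;0 0 0 0 0 0;0 0 0 0 0 0"

```text
time: 5.75
eef_pos: [455.2, 201.6, 76.9]
orientation: [-3.141, 0.001, -0.001]
ft_force: [0.8, -0.5, 1.1]
gripper_width: 85.3
finger_force: 0.0
```

Request:
send_rows --rows "0 0 0 0 0 0;0 0 0 0 0 0;0 0 0 0 0 0;0 0 0 0 0 0;0 0 0 0 0 0;0 0 0 0 0 0;0 0 0 0 0 0;0 0 0 0 0 0;0 0 0 0 0 0;0 0 0 0 0 0" --fingers -1

```text
time: 6.75
eef_pos: [454.7, 201.8, 76.6]
orientation: [-3.141, 0.0, -0.001]
ft_force: [-1.4, -0.3, 8.8]
gripper_width: 16.2
finger_force: 58.3
```

Request:
send_rows --rows "0 0 -0.1 0 0 0;0 0 -0.2 0 0 0;0 0 -0.5 0 0 0;0 0 -0.6 0 0 0;0 0 -0.6 0 0 0;0 0 0 0 0 0;0 0 0 0 0 0;0 0 0 0 0 0"

```text
time: 7.55
eef_pos: [454.1, 201.5, 175.8]
orientation: [3.141, -0.0, -0.001]
ft_force: [-0.1, -0.5, -1.1]
gripper_width: 16.2
finger_force: 58.6
```

Run:
```python
from h import *
p=shot('w5');s=state();print(s['eef_pos'],s['ft_force'],s['torque'],s['gripper_width'])
for t in('pin','pin_tip'):
  for r in vision.tip_of(p,t): print(t,round(r['score'],2),np.round(r['position'],1))
```

```text
[453.9641957  201.41269472 175.53369377] [-0.4712632   0.63350492 -0.84889882] [-0.01210161  0.02897042 -0.00706683] 16.53305137610579
pin 0.7 [422.1 290.6  67.8]
pin 0.63 [456.6 197.3 166.3]
pin_tip 0.8 [455.8 202.7  98.9]
pin_tip 0.75 [427.2 286.6  -2.1]
pin_tip 0.27 [ 4.842e+02 -2.340e+01 -1.000e-01]
```

View pics/w5.png

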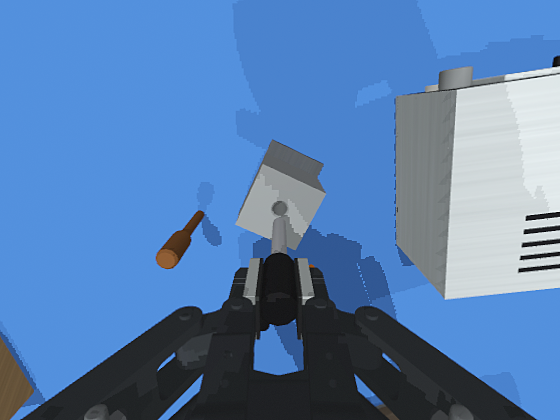

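The pin is held upright with its tip at about z=99. The stand hole shows at (280,208). I'll carry the pin over the housing hole.

Request:
send_rows --rows "0 0 -0.5 0 0 0;0 0 -0.5 0 0 0;0.213 0.73 0 0 0 0;0.213 0.73 0 0 0 0;0.213 0.73 0 0 0 0;0.213 0.73 0 0 0 0;0.213 0.73 0 0 0 0;0.213 0.73 0 0 0 0;0 0 0 0 0 0;0 0 0 0 0 0;0 0 0.4 0 0 0;0 0 0 0 0 0;0 0 0 0 0 0;0 0 0 0 0 0"

```text
time: 9.1
eef_pos: [518.6, -16.7, 206.8]
orientation: [-3.142, -0.001, -0.0]
ft_force: [-1.0, 0.6, 0.1]
gripper_width: 16.3
finger_force: 58.9
```

Run:
```python
from h import *
np.set_printoptions(precision=2,suppress=True)
p=shot('w6');s=state();print(s['eef_pos'],s['orientation'],s['ft_force'],s['gripper_width'])
for t in('pin_tip','hole'):
  for r in vision.tip_of(p,t): print(t,round(r['score'],2),np.round(r['position'],1))
u,v=proj(p,[517.9,-17.5,115]).astype(int);print(u,v,proj(p,[517.9,-17.5,110]))
q=load('w5')
c=lambda P,v,u: cv2.resize(P['frame'][v-20:v+45,u-25:u+25],None,fx=8,fy=8,interpolation=cv2.INTER_CUBIC)
print(u-25,v-20)
cv2.imwrite('pics/c2.png',np.hstack([c(q,215,280),c(p,v,u)])[:,:,::-1])
```

```text
[518.76 -16.9  206.92] [3.14 0.   0.  ] [-0.11  0.71 -1.31] 15.978980634743408
pin_tip 0.97 [341.4 219.3  -0.1]
pin_tip 0.94 [520.  -17.3 130.2]
pin_tip 0.91 [360.  162.    3.5]
pin_tip 0.69 [427.1 287.4  -6.5]
hole 0.9 [523.5 -18.1 113.9]
hole 0.3 [485.5 -22.3   0.5]
279 215 [279.64 213.47]
254 195
```

View pics/c2.png

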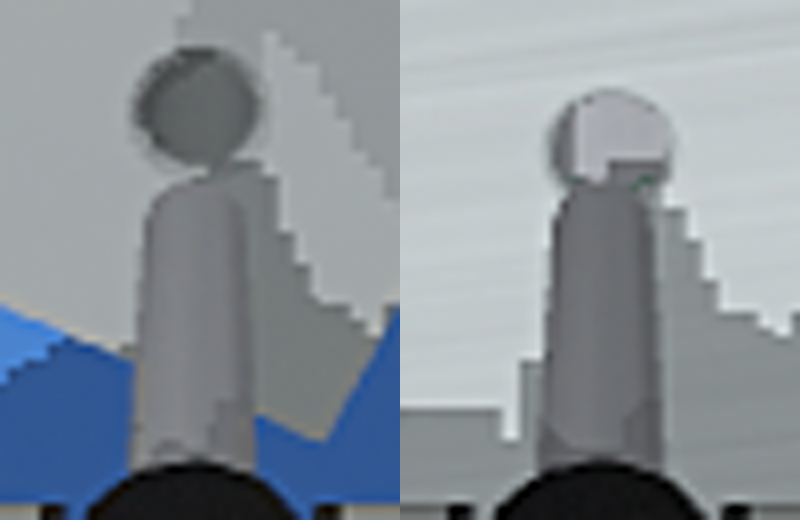

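The crops show the housing hole at about (280.1,213.3) with the pin tip just below it in the image, foot centre at about (279,221.3). The stand hole is at (278.9,207.5). I'll compare them in world coordinates.

Run:
```python
from h import *
np.set_printoptions(precision=2,suppress=True)
p,q=load('w6'),load('w5')
print('hole',atz(p,280.1,213.3,110),'tip',atz(p,279,221.3,130.3),proj(p,[518.7,-16.9,130.3]),'px/mm',proj(p,[519.7,-15.9,130.3]))
print('stand',atz(q,278.9,207.5,70),'tip',atz(q,279,219.9,98.9))
# axis slope: head-side shank vs tip
for z,v,r in((p,250,0),(q,250,0)):
  g=z['frame'][v,255:305].mean(1).astype(int);print(g)
```

```text
hole [518.05 -17.89 110.  ] tip [518.56 -16.9  130.3 ] [279.01 221.14] px/mm [277.73 219.94]
stand [455.63 201.28  70.  ] tip [454.99 201.28  98.9 ]
[140 140 140 139 139 140 139 139 139 139 138 135 133 134 139 136  95  90
  93  99 119 120 120 118 115 113 109  96  97  95  88  98 134 143 141 140
 139 139 139 138 138 137 138 138 139 140 140 141 142 142]
[ 95  94  95  94  94  94  95  95  95  95  94  94  94  94  94  95 105 128
 130 126 105 108 115 134 131 125 109 111 111 108 105 103  94  94  94  94
  94  92  91  94  99  92  94  94  94  95  94  95  94  94]
```

Request:
send_rows --rows "-0.011 0.018 0.1 0 0 0;0 0 0.15 0 0 0;0 0 0.08 0 0 0;0 0 0.04 0 0 0;0 0 0.04 0 0 0;0 0 0.04 0 0 0;0 0 0.04 0 0 0;0 0 0 0 0 0;0 0 0 0 0 0"

```text
time: 10.15
eef_pos: [518.0, -18.2, 181.8]
orientation: [-3.142, 0.0, -0.0]
ft_force: [0.2, -0.2, -0.4]
gripper_width: 16.2
finger_force: 58.9
```

Request:
send_rows --rows "0 0 0.03 0 0 0;0 0 0.03 0 0 0;0 0 0.03 0 0 0;0 0 0 0 0 0;0 0 0 0 0 0"

```text
time: 10.65
eef_pos: [517.9, -18.2, 177.2]
orientation: [-3.142, 0.0, 0.0]
ft_force: [-0.5, -1.2, -1.0]
gripper_width: 16.6
finger_force: 58.9
```

Request:
send_rows --rows "0 0 0 0 0 0"

```text
time: 10.75
eef_pos: [518.0, -18.3, 177.3]
orientation: [3.142, -0.0, 0.0]
ft_force: [-0.3, 0.4, -1.2]
gripper_width: 16.6
finger_force: 58.9
```

Request:
send_rows --rows "0 0 0.03 0 0 0;0 0 0.03 0 0 0;0 0 0.02 0 0 0;0 0 0 0 0 0;0 0 0 0 0 0"

```text
time: 11.25
eef_pos: [517.9, -18.2, 173.3]
orientation: [-3.142, 0.0, 0.0]
ft_force: [0.8, -0.2, 0.6]
gripper_width: 16.3
finger_force: 59.1
```

Request:
send_rows --rows "0 0 0.03 0 0 0;0 0 0.03 0 0 0;0 0 0.02 0 0 0;0 0 0 0 0 0;0 0 0 0 0 0"

```text
time: 11.75
eef_pos: [518.0, -18.3, 169.3]
orientation: [3.142, -0.0, 0.0]
ft_force: [-0.0, 0.3, 4.3]
gripper_width: 16.3
finger_force: 59.4
```

Contact. Now fine steps.

Request:
send_rows --rows "0 0 0.02 0 0 0;0 0 0.02 0 0 0;0 0 0 0 0 0;0 0 0 0 0 0"

```text
time: 12.15
eef_pos: [518.0, -18.2, 167.3]
orientation: [-3.142, 0.0, -0.0]
ft_force: [-0.3, 0.3, 4.5]
gripper_width: 16.4
finger_force: 59.5
```

Request:
send_rows --rows "0 0 0.02 0 0 0;0 0 0 0 0 0;0 0 0 0 0 0"

```text
time: 12.45
eef_pos: [518.0, -18.3, 166.3]
orientation: [3.142, -0.0, 0.0]
ft_force: [0.1, 0.3, 4.8]
gripper_width: 16.1
finger_force: 59.6
```

```bash
cat > f.py <<'E'
from h import *
p=vision.get_image('top');s=state();print(s['eef_pos'][2],s['ft_force'],s['time'])
for r in vision.tip_of(p,'flap_edge')[:2]: print(round(r['score'],2),np.round(r['position'],1))
save(p,'top_%d'%(s['time']*100))
E
python3 f.py
```

```text
166.34925698281373 [-0.07840247 -0.58901668  5.77163488] 12.5
```

Request:
send_rows --rows "0 0 0.02 0 0 0;0 0 0.01 0 0 0;0 0 0 0 0 0;0 0 0 0 0 0"

```text
time: 12.95
eef_pos: [518.1, -18.3, 165.0]
orientation: [3.142, -0.0, 0.001]
ft_force: [-0.9, -0.4, 7.7]
gripper_width: 16.5
finger_force: 60.0
```

Request:
send_rows --rows "0 0 0.01 0 0 0;0 0 0 0 0 0;0 0 0 0 0 0"

```text
time: 13.25
eef_pos: [518.4, -18.3, 164.8]
orientation: [3.142, -0.0, 0.002]
ft_force: [0.0, 0.1, 11.2]
gripper_width: 16.2
finger_force: 60.5
```

Request:
send_rows --rows "0 0 0.01 0 0 0;0 0 0 0 0 0;0 0 0 0 0 0"

```text
time: 13.55
eef_pos: [518.7, -18.3, 164.6]
orientation: [3.141, -0.0, 0.003]
ft_force: [-0.7, 1.4, 17.0]
gripper_width: 16.6
finger_force: 61.1
```

```bash
python3 f.py
```

```text
164.5853815128024 [-1.00938683  0.54400782 17.51939772] 13.6
```

It's stiffening at the stop, so I'll back off and look at the flap.

Request:
send_rows --rows "0 0 -0.03 0 0 0;0 0 0 0 0 0;0 0 0 0 0 0"

```text
time: 13.95
eef_pos: [518.1, -18.3, 165.5]
orientation: [3.142, -0.0, 0.001]
ft_force: [0.6, -1.1, 6.0]
gripper_width: 16.2
finger_force: 59.7
```

Run:
```python
from h import *
p=shot('w7');s=state();print(s['eef_pos'],s['ft_force'],s['time'])
for r in vision.tip_of(p,'flap_edge')[:3]: print(round(r['score'],2),np.round(r['position'],1))
```

```text
[518.08006955 -18.25695784 165.44102782] [1.18642219 0.52274696 5.78820628] 14.0
0.92 [652.7  -5.4  19.3]
```

View pics/w7.png

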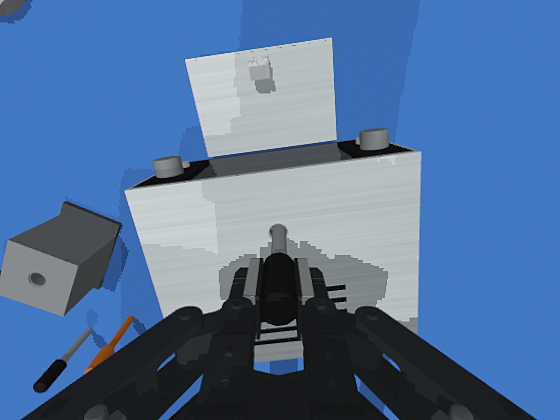

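The flap lies open, with its edge at z≈19 and the plate out at image (265,95). I'll withdraw straight up and return to the stand.

Request:
send_rows --rows "0 0 -0.1 0 0 0;0 0 -0.2 0 0 0;0 0 -0.3 0 0 0;0 0 -0.35 0 0 0;0 0 -0.3 0 0 0;0 0 0 0 0 0;-0.21 -0.733 0 0 0 0;-0.21 -0.733 0 0 0 0;-0.21 -0.733 0 0 0 0;-0.21 -0.733 0 0 0 0;-0.21 -0.733 0 0 0 0;-0.21 -0.733 0 0 0 0;0 0 0 0 0 0;0 0 0.6 0 0 0;0 0 0.5 0 0 0;0 0 0 0 0 0;0 0 0 0 0 0;0 0 0 0 0 0"

```text
time: 15.85
eef_pos: [455.6, 201.6, 173.8]
orientation: [-3.141, 0.001, -0.002]
ft_force: [0.3, -0.2, -0.6]
gripper_width: 16.6
finger_force: 59.1
```

Run:
```python
from h import *
p=shot('w8');s=state();print(s['eef_pos'],s['orientation'],s['ft_force'],s['time'])
for t in('pin_tip','stand_hole'):
  for r in vision.tip_of(p,t)[:2]: print(t,round(r['score'],2),np.round(r['position'],1))
c=lambda P,v,u: cv2.resize(P['frame'][v-20:v+45,u-25:u+25],None,fx=8,fy=8,interpolation=cv2.INTER_CUBIC)
cv2.imwrite('pics/c3.png',np.hstack([c(load('w5'),215,280),c(p,215,280)])[:,:,::-1])
```

```text
[455.70578744 201.68192554 173.86485187] [-3.14107533e+00  9.00834375e-04 -2.27215285e-03] [-0.01023095 -0.18385164 -0.57127845] 15.9
pin_tip 0.78 [458.8 202.8 100.5]
pin_tip 0.66 [ 4.254e+02  2.880e+02 -1.000e-01]
stand_hole 0.92 [456.  200.5  71.4]
```

View pics/c3.png

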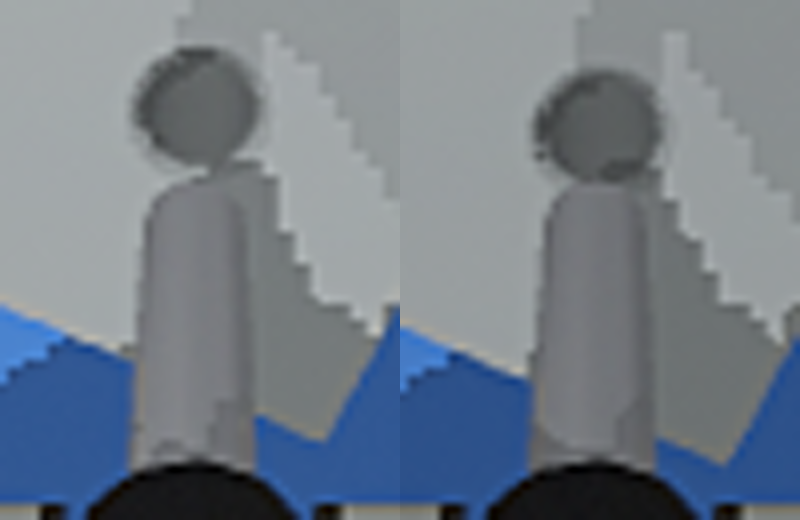

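The crop shows the stand hole at about (279.4,210.3) and the tip outline top at v≈217.3. I'll compute the residual.

Run:
```python
from h import *
np.set_printoptions(precision=2,suppress=True)
p=load('w8')
print('hole',atz(p,279.4,210.3,70),'tip',atz(p,279.2,221.2,97.3),'tip-if+1',atz(p,279.2,221.2,98.3))
```

```text
hole [455.49 201.06  70.  ] tip [455.77 201.32  97.3 ] tip-if+1 [456.15 201.33  98.3 ]
```

Request:
send_rows --rows "-0.006 0.004 0.2 0 0 0;0 0 0.15 0 0 0;0 0 0.06 0 0 0;0 0 0.06 0 0 0;0 0 0.06 0 0 0;0 0 0.06 0 0 0;0 0 0.06 0 0 0;0 0 0 0 0 0;0 0 0 0 0 0"

```text
time: 16.9
eef_pos: [454.7, 201.5, 140.3]
orientation: [3.142, -0.0, -0.0]
ft_force: [-0.4, 0.8, -1.3]
gripper_width: 16.3
finger_force: 59.1
```

Inside the hole with no force. Continue down to about TCP 81.

Request:
send_rows --rows "0 0 0.2 0 0 0;0 0 0.2 0 0 0;0 0 0.2 0 0 0;0 0 0.2 0 0 0;0 0 0.2 0 0 0;0 0 0.1 0 0 0;0 0 0.06 0 0 0;0 0 0 0 0 0;0 0 0 0 0 0"

```text
time: 17.8
eef_pos: [454.9, 201.5, 82.5]
orientation: [-3.141, 0.0, -0.0]
ft_force: [-0.3, -0.2, -1.8]
gripper_width: 16.6
finger_force: 59.1
```

Request:
send_rows --rows "0 0 0.03 0 0 0;0 0 0.02 0 0 0;0 0 0 0 0 0;0 0 0 0 0 0"

```text
time: 18.2
eef_pos: [454.7, 201.5, 79.9]
orientation: [-3.142, 0.0, -0.0]
ft_force: [-0.9, -0.1, -1.3]
gripper_width: 16.8
finger_force: 59.1
```

Request:
send_rows --rows "0 0 0.02 0 0 0;0 0 0.02 0 0 0;0 0 0 0 0 0;0 0 0 0 0 0"

```text
time: 18.6
eef_pos: [454.6, 201.4, 77.7]
orientation: [3.142, -0.0, -0.0]
ft_force: [0.6, 0.1, -1.2]
gripper_width: 16.9
finger_force: 59.1
```

Request:
send_rows --rows "0 0 0.014 0 0 0;0 0 0 0 0 0;0 0 0 0 0 0"

```text
time: 18.9
eef_pos: [454.7, 201.5, 77.1]
orientation: [3.142, -0.0, -0.0]
ft_force: [1.3, -0.1, -0.9]
gripper_width: 16.7
finger_force: 59.1
```

Request:
send_rows --rows "0 0 0.01 0 0 0;0 0 0 0 0 0"

```text
time: 19.1
eef_pos: [454.8, 201.5, 76.7]
orientation: [-3.142, 0.0, -0.0]
ft_force: [-0.4, -0.5, 2.4]
gripper_width: 16.8
finger_force: 59.6
```

Request:
send_rows --rows "0 0 0 0 0 0;0 0 0 0 0 0;0 0 0 0 0 0;0 0 0 0 0 0;0 0 0 0 0 0;0 0 0 0 0 0;0 0 -0.2 0 0 0;0 0 -0.6 0 0 0;0 0 -0.8 0 0 0;0 0 -0.8 0 0 0;0 0 -0.8 0 0 0;0.27 0 -0.8 0 0 0;0.27 0 -0.2 0 0 0;0 0 0 0 0 0;0 0 0 0 0 0;0 0 0 0 0 0" --fingers 1

```text
time: 20.7
eef_pos: [480.4, 201.1, 285.6]
orientation: [3.141, -0.0, -0.004]
ft_force: [0.6, -0.7, 0.3]
gripper_width: 85.4
finger_force: 0.0
```

Run:
```python
from h import *
p=shot('w9');s=state();print(s['eef_pos'],s['ft_force'],s['gripper_width'],s['time'])
for t in('pin','flap_edge'):
  for r in vision.tip_of(p,t): print(t,round(r['score'],2),np.round(r['position'],1))
p2=vision.get_image('side')
for t in('pin','flap_edge','ring_gauge','v_block','cleaner'):
  for r in vision.tip_of(p2,t): print('side',t,round(r['score'],2),np.round(r['position'],1))
u,v=proj(p,[455,201,90]).astype(int)
c=lambda P,v,u: cv2.resize(P['frame'][v-40:v+25,u-25:u+25],None,fx=8,fy=8,interpolation=cv2.INTER_CUBIC)
cv2.imwrite('pics/c4.png',np.hstack([c(load('w4'),204,270),c(p,v,u)])[:,:,::-1]);print(u,v)
```

```text
[480.42423737 201.18051006 285.50507401] [-0.49626835 -0.22943089  0.50132376] 85.33095880003756 20.75
pin 0.93 [422.9 290.1  71.5]
pin 0.82 [456.7 197.7  69.4]
pin 0.77 [346.9 214.3  53.2]
pin 0.6 [357.  163.3  54. ]
flap_edge 0.93 [651.3  -3.5  19.9]
side pin 0.77 [423.4 291.9  70.6]
side pin 0.71 [451.9 202.8  71.9]
side pin 0.68 [358.3 160.8  47.7]
side pin 0.54 [343.  219.1  51.8]
side flap_edge 0.69 [651.8  -3.6  15.7]
side flap_edge 0.61 [452.2 203.7  70.4]
side ring_gauge 0.96 [706.  223.4   1.4]
side v_block 0.62 [ 708.8 -370.2   -2.7]
side cleaner 0.69 [ 5.263e+02 -3.841e+02 -2.000e-01]
278 204
```

View pics/c4.png

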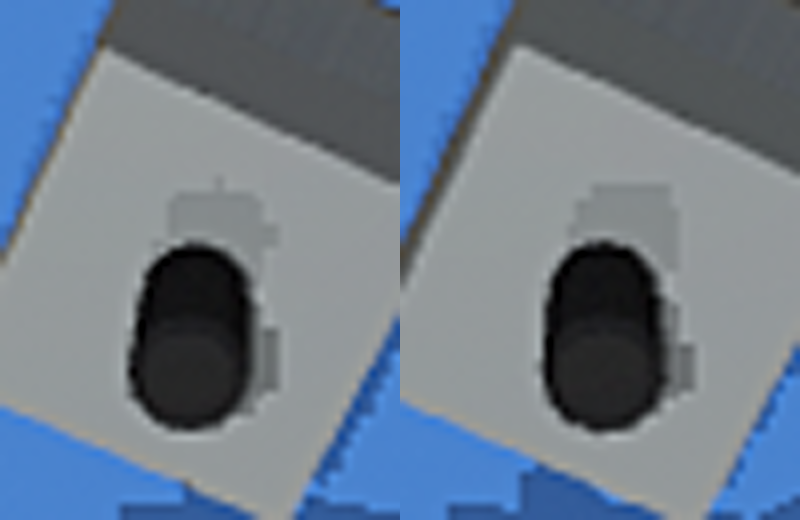

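The pin sits in the stand just as before it was taken: the head bottom is at the same place and no shank shows. The flap edge is at z≈16–20, so the flap is open, and the bystanders haven't moved.

```bash
python3 -c "
from cell import manip
print(manip.hand_in())"
```

```text
the job is handed in; nothing more can be done
None
```

The flap is open, the pin is back fully home in its stand, the bystanders are where they were, and the job was handed in at about 21 s; the most force I read on the pin was about 17.5 N, at the catch's hard stop.

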